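# Centre the bottle on the scale pan and tare

## Task

The small white bottle stands off-centre and close to the rim of the bench scale's little round pan: nudge it with light fingertip taps until it stands upright in the middle of the pan, over the ring engraved there. Do not pinch, lift or tip the bottle, and do not let it drop off. Then press the scale's tare key fully down and let it come up again, leaving the bottle centred and the things around the scale where they lie.

Things in the scene. Friction and masses are not known exactly. Their poses are not given: they have to be found in the camera images.
- bottle: small white plastic bottle, loose, standing upright on the pan: body 26 mm across and 26 mm high, above it a cap 25.6 mm across, 38 mm high in all; 20 to 45 g. Origin at the centre of its underside, z up through the cap. It slides on the pan when pushed low (about 5 to 15 mm above the pan) and tends to tip over when pushed at the cap.
- pan_center (a point): centre of the pan's top face, 36 mm above the bench. The pan is a fixed steel disc 50 mm across and 4 mm thick on a short stem, with a thin ring 28 mm across engraved round its centre; nothing beyond the disc's rim carries the bottle. The disc's top is 14 mm above the top of the scale's casing.
- scale: grey bench scale, fixed to the bench: casing 126 x 92 mm, its top 22 mm above the bench. Origin on the bench below the pan's centre; the casing reaches 85 mm to -x (the front, with display and tare key), 41 mm to +x and 46 mm to either side; z up.
- tare_top (a point): centre of the top of the tare key when not pressed: a round white key 20 mm across standing 9 mm out of a flat black collar (36 mm across), its top 34.5 mm above the bench, at the front right corner of the scale, 60 mm in front (-x) and 28 mm to the right (-y) of the pan's centre in the scale's frame. The point moves with the key.
- tare (a joint): travel of the tare key, 0 up to 0.005 m fully down; sprung, 4 N presses it fully and it comes up by itself.
- orange_cup: small orange plug cup, 25 mm across, 27 mm high, loose on the bench behind and left of the scale; origin at the centre of its underside. Bystander.
- tweezers: steel tweezers, 122 mm long, 10 mm wide, 9 mm high, lying along the left side of the scale; origin at the middle of the underside, long along its y. Bystander.
- screw_dish: round metal screw dish, 66 mm across, 14 mm high, left of the scale; origin at the centre of its underside. Bystander.
- kapton_roll: roll of amber tape lying flat, 60 mm across, 12 mm high, right of the scale; origin at the centre of its underside. Bystander.
- usb_stick: black usb stick lying flat, 54 x 17 x 8 mm, right of and behind the scale; origin at the middle of its underside, long along its y. Bystander.
Not all that is in view belongs to the job. What is shaped like the scale but turquoise is not meant.

How it is judged:
By the outcome, as a careful person would: the job done as asked, in the order asked, and still so for the second after the job is handed in, with the robot touching nothing.
It also fails if it takes over 54 s, if anything falls off the work surface, if the arm or the gripper's body presses on something with over 40 N, if the wrist force passes 120 N, or if a joint passes its speed limit or range.

## Robot

A 6-joint arm with a two-finger parallel gripper is mounted at the origin on a cart in front of the work surface, level with it; the furniture and walls round the work are solid. World frame = base frame: x ahead of the robot, y to its left, z up, the work surface at z = 0. Lengths are in m, angles in rad, forces in N, time in s.
With the tool pointing down it reaches from about 0.35 to 0.975 m from the base axis. Payload 4.9 kg.
Tool frame: the origin (TCP) lies at the very end of the fingers, on their centre line; the grasp point (between the pads) lies 19 mm behind it (pinch_z is the distance from the TCP to the grasp point, in m); z points along the fingers, y is the line along which they close (so a half turn about z gives the same grasp; the last joint's range is limited). The gripper opens to 85 mm and grips with 20 to 120 N. Pads are 22 mm wide; open, the fingers measure 114 mm over their backs; the gripper's body (76 mm by 85 mm) begins 54 mm behind the grasp point. The pads swing forward as they close: fully open they stand 13 mm farther back than shut.
Start: joints at [1.022, 0.053, 1.613, -0, 1.476, -0.119], TCP at [0.26, 0.568, 0.231] pointing down, gripper open.
Joint ranges: [-3.01, 3.01], [-1.01, 2.22], [0.06, 2.58], [-1.02, 4.17], [0.09, 2.62], [-3.14, 3.14]. Speed limits (rad/s): [2.57, 2.57, 3.14, 3.14, 3.14, 3.14].

## Interface

Orientations are given as a unit quaternion [w, x, y, z].
In Python, from plant import * gives the robot as it stands. The module is installed in compiled form; this text tells all that it offers.
- The arm moves only by the tool play_rows, never from a script. Its arguments are lists of equal length, an entry for each row: "linear": the shift along the world's x, y, z in m, a list of three; "turn": the turn about the world's z in degrees. A call has 1 to 8 rows; each row shifts and turns the commanded pose from where the row before left it; what a row does not reach is not made up. A row lasts 1/8 s, in which the tool goes at most 62.5 mm and 10.7 degrees, less where a joint would pass 70% of its speed; a pose out of reach is approached as far as the arm can. A call is refused whole if a number of a shift passes 0.0625 or a number of a turn 10.7, either way. A call with a gripper value outside its range is refused whole. "hand" is the finger opening in m, from 0 to 0.0854, set as the call begins (left out, the last holds). The fingers move at their own pace and stop on an object; the grip force is fixed at half the most. Time passes only in rows, so rows that do not move let the fingers close. It gives the time, the measured TCP pose, the force, the opening and the grip force at its end, in the units of the state.
- state(): the state, without advancing time (a new reading comes with each control period).
- grab_frame(name): name is "scene" or "top" or "wrist"; returns the picture (400x640x3 uint8, red, green, blue); there is no depth.
- camera_info(name): a dict with "camera_matrix" (3x3 intrinsics, pixels), "origin" and "attitude" of the camera in the world; the wrist camera has in their place "mount" (4x4, takes a point from camera to tool coordinates, whose origin is the TCP and whose axes are the flange's). Camera axes: x right, y down, z forward; pixel columns grow to the right and rows downward; lengths in m; the calibration is good to about 2 mm. A picture is of the moment at which its call begins: read the wrist's pose just before it. camera_info takes no time and is no camera call.
- job_done(): hands the job in; it is judged then, once.
Trained networks look in the newest picture that a camera, given by its name, has taken for a name from the list of things; names that differ only in an ending like _2 or _b are one class to them, and where a whole thing is asked for, a point or a joint stands for the part that bears it (a point fixed in the world has none). Each returns a list of dicts, best first, with "p" (0 to 1); they miss things now and then, are a little off and sometimes report something else, mostly with a low value. They report only what shows in the picture. A call takes as long as a camera call. They do not tell look-alikes from the thing itself.
- trace(camera, thing): "region" (400x640 bool, what is visible of it) and "location" ([column, row] in pixels, amid what is visible of it).
The state is a dict: "time": time; "joint_pos": joint angles; "joint_vel": joint speeds; "joint_efforts": joint torques, N m; "tool_pos": TCP position; "tool_rot": TCP orientation; "contact_force": force on the tool from outside, world axes, zero at the start; "ft_torque": the same for the moment, N m; "gripper_width": opening from 0.0 (shut) to 1.0 (fully open); "grasp_force": force on a finger pad.
Only numpy, scipy, OpenCV 4.12 (cv2) and the standard library are available. Lean on these libraries where they do the work, as an engineer would, in place of code of your own. Each camera call takes 0.05 s, during which the arm holds its last target. There are 200 camera calls.

## Working session

There is one attempt and no reset: what is moved stays moved. The work goes in short steps, Python scripts to look and compute and a tool call to move; the robot and the scene stay as the last step left them, time stands still between calls to the robot, and variables do not carry over. Pictures are saved under pics/ and viewed, at most 10 in all, crops included, and the job is handed in when it is done.

Besides the shell and the picture viewer there is one more tool, called after ">>>" as name([rows], argument=value, ...), one row to a line, values as JSON. play_rows: Moves the arm, as the interface text tells. Its arguments: {"type":"object","properties":{"linear":{"type":"array","items":{"type":"array","items":{"type":"number"}}},"turn":{"type":"array","items":{"type":"number"}},"hand":{"type":"number"}},"required":["linear","turn"]}

```bash
mkdir -p pics; cat > h.py <<'E'
from plant import *
import numpy as np, cv2
from scipy.spatial.transform import Rotation as R
def rot(a):
    a=np.array(a,float)
    return a if a.shape==(3,3) else R.from_quat(a,scalar_first=True).as_matrix()
def cam(name,s=None):
    c=camera_info(name);K=np.array(c["camera_matrix"])
    if "mount" in c:
        s=s or state();M=np.array(c["mount"]);Rt=rot(s["tool_rot"])
        return K,Rt@M[:3,:3],Rt@M[:3,3]+np.array(s["tool_pos"])
    return K,rot(c["attitude"]),np.array(c["origin"])
def at_z(C,uv,z):
    K,Rm,o=C;d=Rm@np.linalg.inv(K)@np.array([uv[0],uv[1],1.]);return o+d*(z-o[2])/d[2]
def proj(C,p):
    K,Rm,o=C;q=K@(Rm.T@(np.array(p)-o));return q[:2]/q[2]
def save(n,im): cv2.imwrite(f"pics/{n}.png",im[:,:,::-1])
E
python3 - <<'E'
from h import *
ims=[grab_frame("scene"),grab_frame("top")]
for n in("scene","top"):
    print(n,camera_info(n))
print(camera_info("wrist")["mount"])
save("a",cv2.resize(np.vstack(ims),(640,800))[:800]) if 0 else None
save("scene",ims[0]);save("top",ims[1])
for t in["bottle","scale","tare_top","orange_cup","tweezers","screw_dish","kapton_roll","usb_stick"]:
    for c in ["top"]:
        C=cam(c)
        for r in trace(c,t)[:3]:
            print(t,c,r["p"],r["location"],r["region"].sum(),at_z(C,r["location"],.03).round(3))
print(state())
E
```

```text
scene {'camera_matrix': array([[460.48988751,   0.        , 321.43682137],
       [  0.        , 460.48988751, 204.02977027],
       [  0.        ,   0.        ,   1.        ]]), 'origin': array([-0.39039781, -0.63647741,  0.77653598]), 'attitude': array([-0.4792235 ,  0.79251783, -0.32792021,  0.18635628])}
top {'camera_matrix': array([[451.54301156,   0.        , 311.28704213],
       [  0.        , 451.54301156, 198.08895943],
       [  0.        ,   0.        ,   1.        ]]), 'origin': array([0.36486012, 0.28279776, 1.22290146]), 'attitude': array([ 0.04454587, -0.69879868,  0.7131533 , -0.03329324])}
[[-1.29627896e-04 -9.65430446e-01 -2.60660770e-01  6.51014994e-02]
 [ 9.99999520e-01  1.27880436e-04 -9.70945877e-04  9.69991662e-04]
 [ 9.70714125e-04 -2.60660771e-01  9.65429966e-01 -1.42644809e-01]
 [ 0.00000000e+00  0.00000000e+00  0.00000000e+00  1.00000000e+00]]
scale top 0.82 [167.0, 232.8] 1698 [0.413 0.685 0.03 ]
scale top 0.72 [378.2, 237.4] 1625 [0.389 0.127 0.03 ]
scale top 0.56 [288.5, 212.4] 1337 [0.46  0.362 0.03 ]
tare_top top 0.66 [255.1, 181.0] 64 [0.546 0.45  0.
[... 446 characters left out ...]
196392e+00,  5.27160360e-02,  1.61294950e+00, -1.39276411e-06,
        1.47601363e+00, -1.19006731e-01]), 'joint_vel': array([ 3.41634034e-04, -5.98538598e-05, -1.97894208e-03,  1.04995137e-03,
        1.67441484e-03, -5.40481802e-04]), 'joint_efforts': array([-6.91308924e-04, -3.93214345e+01, -3.70026755e+01, -1.31468910e-04,
        1.35309598e-03,  1.17908542e-05]), 'tool_pos': array([0.26042591, 0.56810948, 0.23126402]), 'tool_rot': array([-1.35211473e-05,  2.13262210e-01,  9.76994999e-01, -4.10911272e-05]), 'contact_force': array([ 0.23555307, -0.33881923, -0.13826916]), 'ft_torque': array([-0.00017879,  0.02844379, -0.02567334]), 'grasp_force': 0.0, 'gripper_width': 0.9997294473653493}
```

```bash
python3 - <<'E'
import cv2
cv2.imwrite("pics/topc.png",cv2.resize(cv2.imread("pics/top.png")[130:300,120:420],(800,453),interpolation=cv2.INTER_CUBIC))
E
```

```text
(no output)
```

View pics/topc.png

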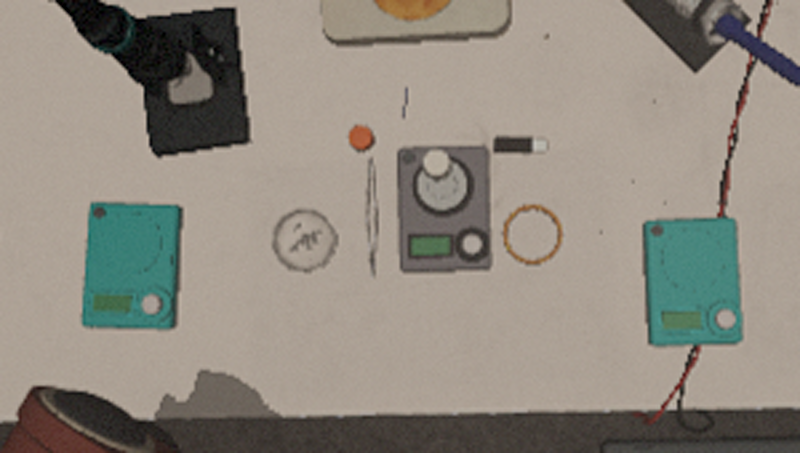

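View pics/scene.png

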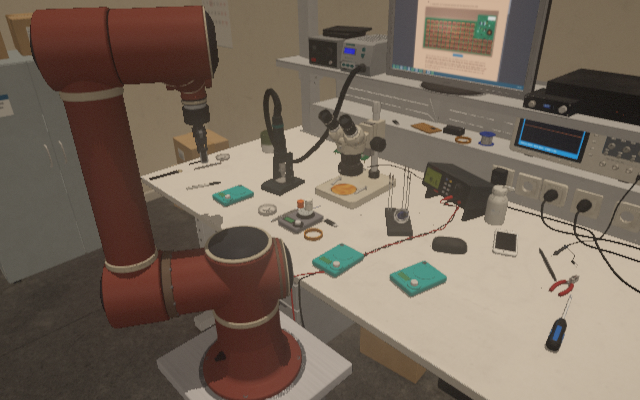

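The grey scale, seen from above at crop (445,210), i.e. full-image pixels (287,209), is the one meant. It carries the bottle (283,191), with the pan at (286,199) and the key at (297,222). The two turquoise look-alikes are at (169,230) and (379,236). The bottle is on the +x side of the pan. I'll enlarge this area to confirm, including the microscope behind it.

```bash
python3 - <<'E'
from h import *
im=cv2.imread("pics/top.png")
cv2.imwrite("pics/topd.png",cv2.resize(im[70:250,200:400],(660,594),interpolation=cv2.INTER_CUBIC))
C=cam("top")
for n,uv,z in[("pan",(285.8,199),.036),("bottlecap",(283.5,190.7),.074),("key",(297,221.7),.0345)]:print(n,at_z(C,uv,z).round(4))
s=cam("scene")
print(np.array(camera_info("wrist")["camera_matrix"]))
E
```

```text
pan [0.4953 0.3679 0.036 ]
bottlecap [0.5127 0.3708 0.074 ]
key [0.4347 0.3393 0.0345]
[[354.34230416   0.         319.0190935 ]
 [  0.         354.34230416 198.04548081]
 [  0.           0.           1.        ]]
```

View pics/topd.png

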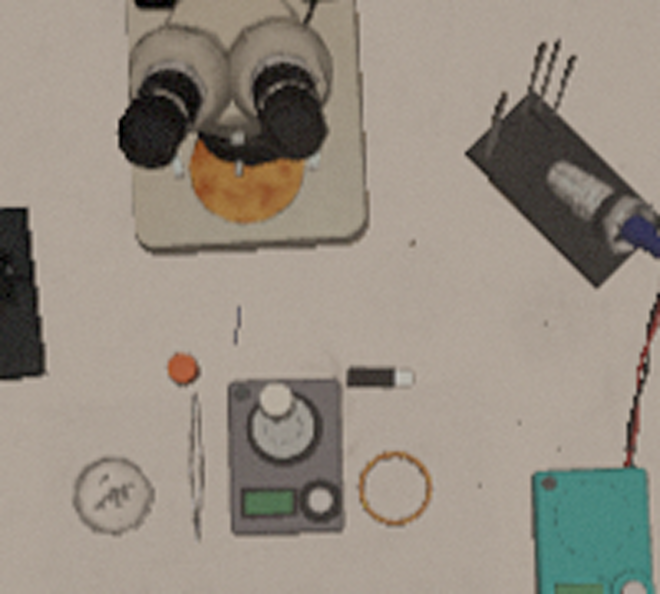

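The crop confirms it: the grey scale has the bottle at the back rim (crop 277,400), slightly left of the pan centre (283,428), and the key is at (321,500). The microscope stands farther back. I'll stage behind the bottle with the fingers shut.

>>> play_rows([
  [0.0375,-0.025,-0.01],
  [0.0375,-0.025,-0.01],
  [0.0375,-0.025,-0.01],
  [0.0375,-0.025,-0.01],
  [0.0375,-0.025,-0.01],
  [0.0375,-0.025,-0.01],
  [0.0375,-0.025,-0.01],
  [0.0375,-0.025,-0.01],
], turn=[3.1,3.1,3.1,3.1,3.1,3.1,3.0,3.0], hand=0)

```text
time: 1.5
tool_pos: [0.5617, 0.3673, 0.1511]
tool_rot: [0.0, -0.001, 1.0, 0.0]
contact_force: [0.0, 0.3, -0.3]
gripper_width: -0.002
grasp_force: 0.0
```

>>> play_rows([
  [0,0,0],
], turn=[0])

```text
time: 1.62
tool_pos: [0.5621, 0.3659, 0.15]
tool_rot: [-0.001, 0.002, 1.0, -0.001]
contact_force: [-1.2, 0.8, 0.1]
gripper_width: -0.003
grasp_force: 0.0
```

```bash
cat > look.py <<'E'
from h import *
import sys
s=state();C=cam("wrist",s);im=grab_frame("wrist");save(sys.argv[1],im)
print("tcp",np.array(s["tool_pos"]).round(4),R.from_quat(s["tool_rot"],scalar_first=True).as_matrix()[:2,0].round(3),"t",s["time"],"F",np.array(s["contact_force"]).round(2))
for t,z in[("bottle",.055),("scale",.022),("tare_top",.0345)]:
    for r in trace("wrist",t)[:2]:
        reg=r["region"];(c,rad)=cv2.minEnclosingCircle(np.argwhere(reg)[:,::-1].astype(np.float32))
        print(t,r["p"],np.round(r["location"]),reg.sum(),at_z(C,r["location"],z).round(4))
        if t=="tare_top": print("   circ",np.round(c,1),at_z(C,c,z).round(4))
E
python3 look.py w1
```

```text
tcp [0.5621 0.3659 0.15  ] [-1.     0.004] t 1.625 F [-1.22  0.82  0.13]
bottle 0.79 [332. 130.] 1397 [0.5148 0.375  0.055 ]
scale 0.69 [323.  59.] 15346 [0.4672 0.3693 0.022 ]
scale 0.6 [25. 27.] 2803 [0.4452 0.1602 0.022 ]
tare_top 0.58 [284.  10.] 745 [0.4378 0.3437 0.0345]
   circ [281.5  13.1] [0.4399 0.3418 0.0345]
```

View pics/w1.png

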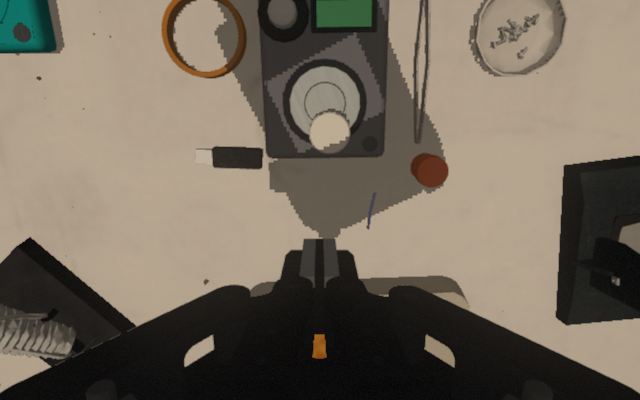

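The wrist picture shows the pan round about (325,102), with the engraved ring near (325,101). The bottle cap is at (330,130), the key at (284,10), and the fingertips at (320,240). Next is a precise fit of the pan and cap.

```bash
cat > fit.py <<'E'
from h import *
from scipy.optimize import least_squares
def circ(C,c,r,z,n=120):
    a=np.linspace(0,2*np.pi,n,endpoint=False)
    return np.array([proj(C,(c[0]+r*np.cos(t),c[1]+r*np.sin(t),z)) for t in a])
def fitpan(C,g,c0):
    # radial edge score of bright->dark at the pan rim, robust over angles
    G=cv2.GaussianBlur(g.astype(np.float32),(3,3),0)
    s=lambda P:cv2.remap(G,P[:,0].astype(np.float32)[None],P[:,1].astype(np.float32)[None],cv2.INTER_LINEAR)[0]
    best=max(((np.median(s(circ(C,(c0[0]+i*1e-3,c0[1]+j*1e-3),.0235,.036))-s(circ(C,(c0[0]+i*1e-3,c0[1]+j*1e-3),.0265,.036))),c0[0]+i*1e-3,c0[1]+j*1e-3) for i in range(-10,11) for j in range(-10,11)))
    return best
def fitcap(C,g,c0):
    G=cv2.GaussianBlur(g.astype(np.float32),(3,3),0)
    s=lambda P:cv2.remap(G,P[:,0].astype(np.float32)[None],P[:,1].astype(np.float32)[None],cv2.INTER_LINEAR)[0]
    return max(((np.mean(np.clip(s(circ(C,(c0[0]+i*1e-3,c0[1]+j*1e-3),.0118,.074))-s(circ(C,(c0[0]+i*1e-3,c0[1]+j*1e-3),.0138,.074)),-20,40)),c0[0]+i*1e-3,c0[1]+j*1e-3) for i in range(-10,11) for j in range(-10,11)))
def run(name,tag,pan0,cap0,im=None):
    s=state();C=cam(name,s);im=grab_frame(name)
    g=im[:,:,0]
    p=fitpan(C,g,pan0);c=fitcap(C,g,cap0)
    print("t",s["time"],"tcp",np.array(s["tool_pos"]).round(4));print("pan",np.round(p,4),"cap",np.round(c,4),"diff",np.round(np.subtract(c,p)[1:],4))
    o=im.copy()
    for P in(circ(C,p[1:],.025,.036),circ(C,c[1:],.0128,.074),circ(C,p[1:],.014,.036)):
        cv2.polylines(o,[np.round(P*16).astype(int)],True,(255,0,0),1,cv2.LINE_AA,4)
    m=proj(C,(*p[1:],.036)).astype(int);y0=max(m[1]-70,0);x0=max(m[0]-90,0)
    k=lambda q:cv2.resize(q[y0:y0+140,x0:x0+180],None,fx=3,fy=3,interpolation=cv2.INTER_CUBIC)
    save(tag,k(o)) ; save(tag+"_raw",k(im))
E
python3 -c "
from fit import *
run('wrist','f1',(.497,.370),(.513,.373))"
```

```text
t 1.825 tcp [0.5598 0.3689 0.1517]
pan [101.6062   0.498    0.37  ] cap [35.9811  0.515   0.373 ] diff [0.017 0.003]
```

View pics/f1.png

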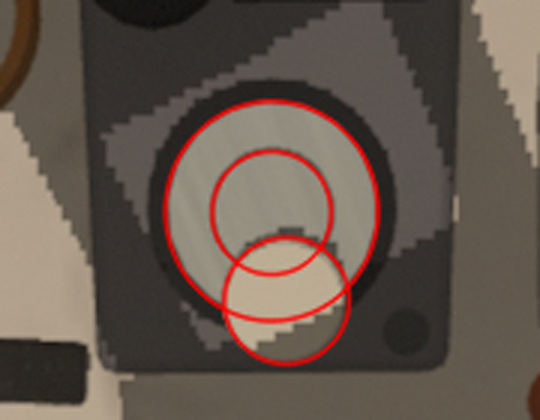

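The fit is good: pan centre (0.498, 0.370), bottle 17 mm in +x and 3 mm in +y from it. I'll turn the fingers 10° to face that direction and go down behind the bottle.

>>> play_rows([
  [0,0.013,0],
  [0,0,-0.03],
  [0,0,-0.03],
  [0,0,-0.025],
  [0,0,-0.015],
  [0,0,-0.007],
  [0,0,0],
  [0,0,0],
], turn=[10,0,0,0,0,0,0,0])

```text
time: 2.88
tool_pos: [0.5612, 0.3816, 0.0457]
tool_rot: [0.001, -0.087, 0.996, 0.0]
contact_force: [-0.2, -0.4, 0.1]
gripper_width: -0.0
grasp_force: 0.0
```

```bash
python3 - <<'E'
from fit import *
s=state();print(s["tool_pos"],rot(s["tool_rot"])[:,[0,2]].round(3).tolist(),s["contact_force"].round(2))
run('wrist','f2',(.498,.370),(.515,.373))
save("w2",grab_frame("wrist"))
E
```

```text
[0.56120468 0.38162522 0.04569586] [[-0.985, 0.002], [-0.173, 0.001], [-0.002, -1.0]] [-0.25 -0.35  0.1 ]
t 2.875 tcp [0.5612 0.3816 0.0457]
pan [114.5916   0.497    0.37  ] cap [32.2175  0.515   0.373 ] diff [0.018 0.003]
```

View pics/w2.png

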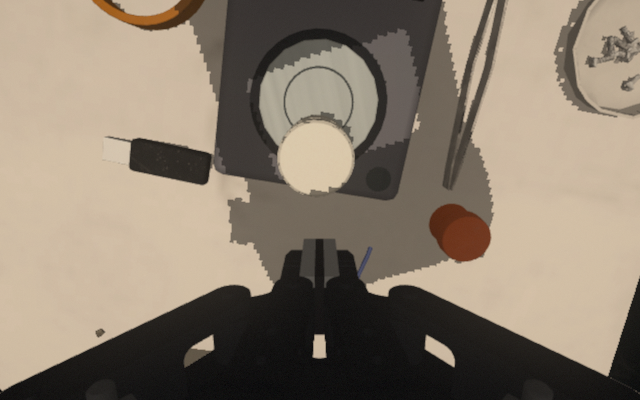

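The bottle cap is at (316,156), the ring centre at (318,102) and the fingertips at (320,240). All three are in line.

```bash
python3 - <<'E'
from fit import *
C=cam("wrist");p=np.array(state()["tool_pos"])
u=np.array([.985,.173]);
for r in(237,239,241):
    f=at_z(C,(320,r),.046)[:2];print("face ahead of tcp",((p[:2]-f)@u).round(4),"to pan",((f-[.4975,.37])@u).round(4),"lat",(f-[.4975,.37])@[-.173,.985])
E
```

```text
face ahead of tcp 0.0091 to pan 0.0556 lat 0.0009779967223273907
face ahead of tcp 0.0082 to pan 0.0565 lat 0.0009786550635094032
face ahead of tcp 0.0073 to pan 0.0575 lat 0.0009793154903752507
```

>>> play_rows([
  [0.0002,-0.001,-0.002],
  [-0.0075,-0.0013,0],
  [-0.0075,-0.0013,0],
  [-0.0045,-0.0008,0],
  [-0.002,-0.0004,0],
  [-0.002,-0.0003,0],
  [-0.002,-0.0004,0],
  [-0.002,-0.0003,0],
], turn=[0,0,0,0,0,0,0,0])

```text
time: 3.98
tool_pos: [0.5332, 0.3753, 0.0424]
tool_rot: [0.0, -0.087, 0.996, 0.0]
contact_force: [-0.6, -1.7, -0.6]
gripper_width: -0.004
grasp_force: 0.2
```

>>> play_rows([
  [-0.002,-0.0004,0],
  [-0.002,-0.0003,0],
  [-0.002,-0.0004,0],
  [0,0,0],
  [0,0,0],
], turn=[0,0,0,0,0])

```text
time: 4.6
tool_pos: [0.527, 0.3742, 0.0422]
tool_rot: [-0.0, -0.087, 0.996, -0.0]
contact_force: [0.0, -0.0, -0.3]
gripper_width: 0.002
grasp_force: 0.0
```

```bash
python3 - <<'E'
from fit import *
run('wrist','f3',(.498,.370),(.510,.372))
print(state()["contact_force"])
E
```

```text
t 4.6 tcp [0.527  0.3742 0.0422]
pan [70.0452  0.497   0.37  ] cap [34.1895  0.504   0.371 ] diff [0.007 0.001]
[ 0.20262607 -0.21981139 -0.4594298 ]
```

View pics/f3.png

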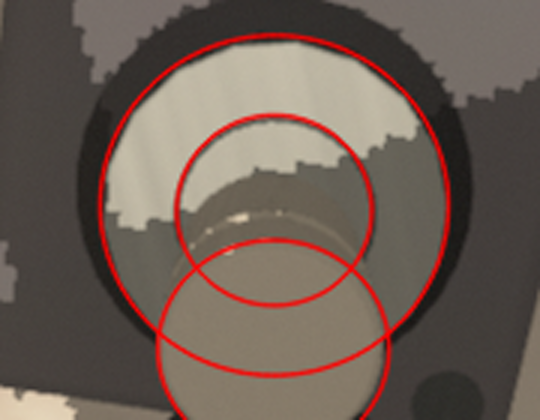

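The push works: the bottle is upright and 7 mm of offset remains. I'll push 6.5 mm more, back off and look.

>>> play_rows([
  [-0.0016,-0.0003,0],
  [-0.0016,-0.0003,0],
  [-0.0016,-0.0003,0],
  [-0.0016,-0.0003,0],
  [0,0,0],
  [0,0,0],
  [0.006,0.001,0],
  [0.019,0.003,0],
], turn=[0,0,0,0,0,0,0,0])

```text
time: 5.65
tool_pos: [0.5457, 0.3771, 0.0422]
tool_rot: [-0.0, -0.087, 0.996, -0.0]
contact_force: [-0.7, 0.1, 0.5]
gripper_width: -0.002
grasp_force: 0.0
```

>>> play_rows([
  [0.006,0.001,0.03],
  [0,0,0.035],
  [0,0,0.035],
  [0,0,0],
  [0,0,0],
], turn=[0,0,0,0,0])

```text
time: 6.28
tool_pos: [0.5515, 0.3778, 0.1414]
tool_rot: [-0.001, -0.087, 0.996, -0.0]
contact_force: [-0.1, 0.5, 0.1]
gripper_width: -0.001
grasp_force: 0.0
```

```bash
python3 - <<'E'
from fit import *
run('wrist','f4',(.498,.370),(.498,.370))
C=cam("wrist")
for r in trace("wrist","tare_top"):print(r["p"],r["location"],at_z(C,r["location"],.0345))
E
```

```text
t 6.275 tcp [0.5515 0.3778 0.1414]
pan [103.4675   0.498    0.37  ] cap [21.4797  0.499   0.37  ] diff [0.001 0.   ]
0.67 [296.0, 15.2] [0.43646162 0.34259532 0.0345    ]
0.17 [331.0, 67.3] [0.4634329  0.37030756 0.0345    ]
```

View pics/f4.png

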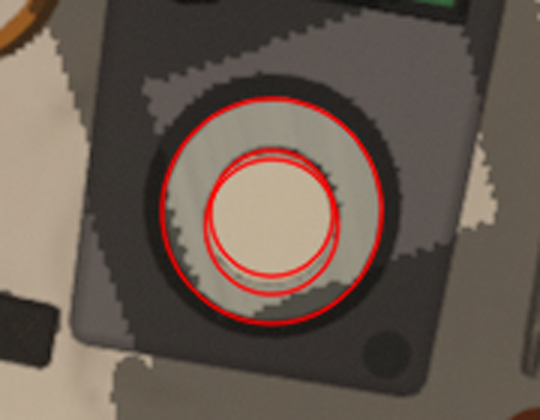

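```bash
python3 - <<'E'
import cv2
g=cv2.imread("pics/f4_raw.png")[:,:,2]
print("col",[(y,int(g[y,272])) for y in range(130,320,5)])
print("row",[(x,int(g[225,x])) for x in range(170,380,5)])
E
```

```text
col [(130, 151), (135, 153), (140, 153), (145, 128), (150, 98), (155, 154), (160, 191), (165, 190), (170, 191), (175, 190), (180, 191), (185, 191), (190, 190), (195, 191), (200, 190), (205, 192), (210, 191), (215, 191), (220, 191), (225, 191), (230, 190), (235, 191), (240, 191), (245, 191), (250, 191), (255, 190), (260, 190), (265, 191), (270, 189), (275, 192), (280, 177), (285, 144), (290, 151), (295, 149), (300, 153), (305, 108), (310, 79), (315, 80)]
row [(170, 90), (175, 138), (180, 141), (185, 155), (190, 156), (195, 155), (200, 149), (205, 149), (210, 184), (215, 192), (220, 191), (225, 189), (230, 191), (235, 191), (240, 190), (245, 191), (250, 190), (255, 190), (260, 190), (265, 191), (270, 191), (275, 191), (280, 190), (285, 191), (290, 190), (295, 190), (300, 191), (305, 191), (310, 190), (315, 190), (320, 190), (325, 190), (330, 174), (335, 116), (340, 149), (345, 151), (350, 153), (355, 151), (360, 148), (365, 148), (370, 147), (375, 145)]
```

View pics/f4_raw.png

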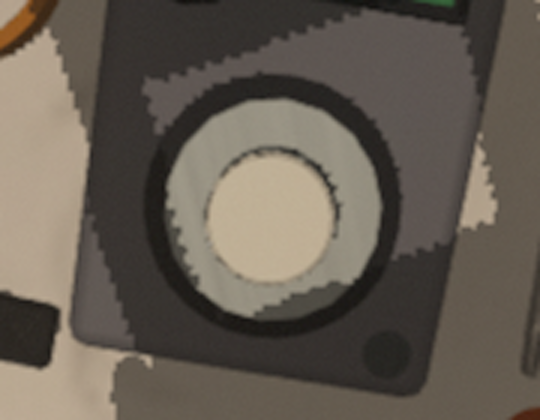

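The bottle is upright and nearly on the ring; the white cap blob runs over crop rows 155–283 and columns 208–332. I'll refine by its centroid.

```bash
python3 - <<'E'
from fit import *
C=cam("wrist");im=grab_frame("wrist");g=im[:,:,0]
m=proj(C,(.498,.37,.05)).astype(int)
n,l,st,ce=cv2.connectedComponentsWithStats((g>172).astype(np.uint8))
i=[k for k in range(1,n) if np.hypot(*(ce[k]-m))<25 and st[k,4]>200]
for k in i:print(ce[k],st[k],"cap",at_z(C,ce[k],.074).round(4))
p=fitpan(C,g,(.498,.37));print(p)
E
```

```text
[320.88493565 122.36184709] [ 301  102   41   42 1321] cap [0.4975 0.3693 0.074 ]
(np.float32(103.73782), 0.498, 0.37)
```

The cap is within 1 mm of the pan centre. Next is the key, at about (0.437, 0.342).

>>> play_rows([
  [-0.038,-0.012,0.01],
  [-0.038,-0.012,0],
  [-0.038,-0.012,0],
  [0,0,-0.03],
  [0,0,-0.03],
  [0,0,-0.03],
  [0,0,-0.01],
  [0,0,0],
], turn=[0,0,0,0,0,0,0,0])

```text
time: 7.42
tool_pos: [0.4371, 0.3417, 0.0513]
tool_rot: [-0.001, -0.087, 0.996, -0.0]
contact_force: [0.4, 0.4, -0.2]
gripper_width: 0.001
grasp_force: 0.0
```

>>> play_rows([
  [0,0,-0.003],
  [0,0,-0.003],
  [0,0,-0.003],
  [0,0,-0.002],
  [0,0,-0.002],
  [0,0,0],
], turn=[0,0,0,0,0,0])

```text
time: 8.18
tool_pos: [0.4376, 0.342, 0.0391]
tool_rot: [-0.0, -0.087, 0.996, -0.0]
contact_force: [-0.3, 0.5, -0.1]
gripper_width: -0.001
grasp_force: 0.0
```

>>> play_rows([
  [0,0,-0.002],
  [0,0,-0.002],
  [0,0,-0.002],
  [0,0,-0.001],
  [0,0,0],
], turn=[0,0,0,0,0])

```text
time: 8.8
tool_pos: [0.4378, 0.3421, 0.0325]
tool_rot: [-0.0, -0.087, 0.996, -0.0]
contact_force: [0.0, -0.6, 3.3]
gripper_width: -0.0
grasp_force: 1.1
```

>>> play_rows([
  [0,0,-0.001],
  [0,0,-0.001],
  [0,0,0],
], turn=[0,0,0])

```text
time: 9.18
tool_pos: [0.4378, 0.3421, 0.0304]
tool_rot: [0.0, -0.087, 0.996, 0.0]
contact_force: [-1.3, -1.2, 3.5]
gripper_width: 0.001
grasp_force: 1.7
```

>>> play_rows([
  [0,0,-0.0007],
  [0,0,-0.0007],
  [0,0,0],
], turn=[0,0,0])

```text
time: 9.55
tool_pos: [0.4378, 0.3421, 0.0295]
tool_rot: [-0.0, -0.087, 0.996, -0.0]
contact_force: [-2.9, -1.2, 6.4]
gripper_width: 0.001
grasp_force: 3.4
```

>>> play_rows([
  [0,0,-0.0006],
  [0,0,0],
], turn=[0,0])

```text
time: 9.8
tool_pos: [0.4378, 0.3421, 0.0294]
tool_rot: [-0.0, -0.087, 0.996, -0.0]
contact_force: [-4.4, -3.1, 9.1]
gripper_width: 0.005
grasp_force: 5.0
```

The key is at its stop: force rose to 9 N with no further travel. Releasing and checking.

>>> play_rows([
  [0,0,0.003],
  [0,0,0.01],
  [0,0,0.03],
  [0,0,0.04],
  [0,0,0.03],
  [0.04,0.01,0],
  [0.04,0.01,0],
  [0.03,0.01,0],
], turn=[0,0,0,0,0,0,0,0])

```text
time: 10.8
tool_pos: [0.5492, 0.3722, 0.1414]
tool_rot: [0.0, -0.087, 0.996, 0.0]
contact_force: [0.1, 0.7, 0.2]
gripper_width: 0.0
grasp_force: 0.0
```

>>> play_rows([
  [0,0,0],
  [0,0,0],
  [0,0,0],
], turn=[0,0,0])

```text
time: 11.18
tool_pos: [0.5468, 0.3719, 0.1412]
tool_rot: [-0.0, -0.087, 0.996, -0.0]
contact_force: [-0.7, 0.1, -0.3]
gripper_width: 0.001
grasp_force: 0.0
```

```bash
python3 - <<'E'
from fit import *
C=cam("wrist");im=grab_frame("wrist");g=im[:,:,0];save("end",im)
m=proj(C,(.498,.37,.05)).astype(int)
n,l,st,ce=cv2.connectedComponentsWithStats((g>172).astype(np.uint8))
for k in range(1,n):
    if np.hypot(*(ce[k]-m))<25 and st[k,4]>200:print(ce[k],st[k],"cap",at_z(C,ce[k],.074).round(4))
print(fitpan(C,g,(.498,.37)),state()["contact_force"])
E
```

```text
[328.97576231 130.44644253] [ 309  110   41   42 1279] cap [0.4974 0.3693 0.074 ]
(np.float32(103.32947), 0.498, 0.37) [0.09544457 0.64860045 0.60488769]
```

View pics/end.png

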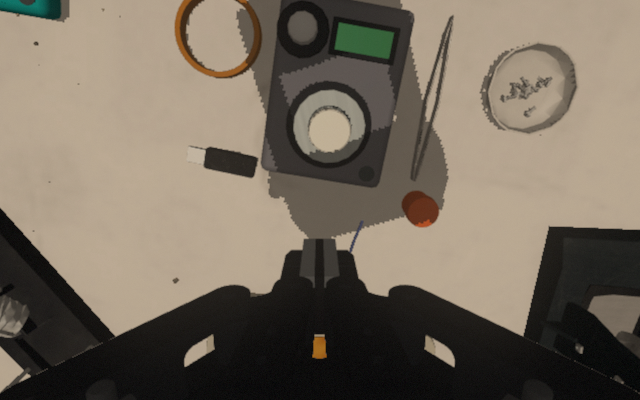

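The bottle (329,130) stands centred on the pan, the key (302,28) is up again, and everything around the scale is undisturbed.

```bash
python3 -c "
from plant import *
print(job_done())"
```

```text
the job is handed in; nothing more can be done
None
```

The job is handed in: the bottle stands upright within about 1 mm of the pan's centre, the tare key was pressed to its stop and came up again, and the things around the scale look undisturbed.

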